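# Take a surface temperature on an opened phone

### The job

Check how warm the processor is running in the opened phone on the tilting stand: take the pen thermometer out of the tool caddy, press its sprung tip lightly (about half-way in) and squarely on the middle of the square shield can, and keep it steady there for two seconds. Keep the gripper and the arm off the phone, do not press hard on it, and do not shift the stand's tilt or the other things on the bench. Then lower the thermometer, stem down, all the way back into its own well in the caddy before letting it go.

Things in the scene. Friction and masses are not known exactly. Their poses are not given: they have to be found in the camera images.
- thermometer: Pen thermometer, 80 to 100 g, stem down in its well, upper 61 mm free. White flat-sided handle 16 (own x) x 28 (y) x 95 mm (z); grip across the 16. Origin: middle of the handle's lower end, +z to the cap (end at z +95). On the same axis below: 9 mm collar, 6.4 mm tube, stiff telescopic 4.4 mm stem left drawn out by any amount, tip ending 40 to 56 mm below the origin: feel or see where.
- stem_tube (a point): Lower end of the thermometer's fixed stem tube, on its axis 32 mm below its origin; axes as the thermometer. The stem slides out of it, with a 7 mm copper contact disc on its end, the disc's face 8 to 24 mm below this point. The disc is sprung by 3 mm: yields at 1 N, 2 N more per mm, half-way in at 4 N, bottomed at 7 N. A true reading needs 2 to 6 N, square to the surface within 9 degrees.
- shield_can (a point): Target: middle of the top face of the square steel shield can, 22 x 22 mm, on the phone's board, upper right seen from the phone's low end; 0.5 mm above the phone's rim. +z straight out of it, +x up the slope along the phone, +y across. The stem's axis must meet it within 6 mm of this point, so that the disc lies wholly on the can; the roll about the stem is free.
- phone: Opened phone, 146 (own x, up the slope) x 71 (y) x 7.5 mm, clamped on the stand's tilting stage and one body with it; stays there. Origin: on the tilt axis, 3 mm below the phone's underside; +z out of the open side. At +y the battery (88 x 40); at -y the board with the square can (x 40, y -21.5) and a long can, 36 x 14 (x 0, y -22.5), not the target; two-lens camera at x 53, y 18, top at z 11.6.
- stand: Base of the tilting phone stand, fixed: plate 150 (own x) x 120 x 10 mm, two upright cheeks 92 mm high at y +/-52, black knobs out to y +/-71. Origin: middle of its underside. The stage (164 x 90 mm) with the phone tilts about own y, 78 mm above the bench, by 0.25 to 0.6 rad, +x end up, so the phone faces the -x side; the clamped hinge stays put under light pressing.
- caddy: Grey tool caddy, 60 (own x) x 144 (y) x 96 mm high, fixed to the bench. Origin: on the bench, on its centre line, 4 mm towards +y from the middle of its length. The thermometer's well is at x 0, y -40; two small screwdrivers and tweezers stand at y 18 to 60, up to 131 mm above the bench.
- well (a point): Middle of the mouth of the thermometer's well, 96 mm above the bench; axes as the caddy. Well 24 (x) x 36 (y) mm, 34 mm deep to a ledge that carries the handle's lower end (thermometer's origin then 62 mm above the bench); a slot in the ledge, 24 (x) x 16 (y), open down to the bench, takes collar, stem and tip.
- spare_phone: Bystander: closed black phone lying flat, 147 x 71 x 8 mm. Origin: middle of its underside.
- tape_roll: Bystander: roll of amber tape lying flat, 60 mm diameter, 18 mm high. Origin: middle of its underside.
- solvent_bottle: Bystander: standing dispenser bottle, 42 mm diameter, 105 mm high. Origin: middle of its underside.
- parts_dish: Bystander: open orange parts dish, 90 x 120 x 35 mm. Origin: middle of its underside.
Mind the look-alikes: they are no part of the job. What is shaped like the thermometer but brown is not meant. Several things have the shape of the caddy; the one meant has the colours described above.

How it is judged:
By the outcome, as a careful person would: the job done as asked, in the order asked, and still so for the second after the job is handed in, with the robot touching nothing.
It also fails if it takes over 56 s, if anything falls off the work surface, if the arm or the gripper's body presses on something with over 40 N, if the wrist force passes 120 N, or if a joint passes its speed limit or range.

### The arm

A 6-joint arm with a two-finger parallel gripper is mounted at the origin on the work surface. World frame = base frame: x ahead of the robot, y to its left, z up, the work surface at z = 0. Lengths are in m, angles in rad, forces in N, time in s.
With the tool pointing down it reaches from about 0.325 to 0.75 m from the base axis. Payload 7.6 kg.
Tool frame: the origin (TCP) lies midway between the tips of the shut fingers; the grasp point (between the pads) lies 19 mm behind it; z points along the fingers, y is the line along which they close (so a half turn about z gives the same grasp; the last joint's range is limited). The gripper opens to 85 mm and grips with 20 to 120 N. Pads are 22 mm wide; open, the fingers measure 114 mm over their backs; the gripper's body (76 mm by 85 mm) begins 54 mm behind the grasp point. The pads swing forward as they close: fully open they stand 13 mm farther back than shut.
Start: joints at [1.134, 0.052, 1.401, -0, 1.689, -0.07], TCP at [0.188, 0.49, 0.231] pointing down, gripper open.
Joint ranges: [-2.9, 2.9], [-0.91, 2.17], [0.12, 2.37], [-1.06, 4.2], [0.26, 2.73], [-2.93, 2.93]. Speed limits (rad/s): [2.57, 2.57, 3.01, 3.14, 3.14, 3.14].

### API

Orientations are given as a 3x3 rotation matrix whose columns are the frame's x, y, z axes.
In Python, from workcell import r gives the robot as it stands.
- The arm moves only by the shell command python3 -m handwheel 'ROWS' [OPENING]. ROWS is a JSON object of lists of equal length, an entry for each row: "xyz": the shift along the tool's x, y, z scaled (see below), a list of three; "rot": the turn, a rotation vector about the tool's x, y, z scaled (see below), a list of three. In form: {"xyz": [[tx, ty, tz], ...], "rot": [[wx, wy, wz], ...]}. A call has 1 to 20 rows; each row is the pose to reach, as a shift and turn from the pose commanded when the call began, along the tool's axes at that moment; what a row does not reach only later rows make up. The controller multiplies each number of a shift by 0.4 m and each number of a turn by pi/4 rad. A row lasts 1/8 s, in which the tool goes at most 62.5 mm and 10.7 degrees, less where a joint would pass 70% of its speed; a pose out of reach is approached as far as the arm can. A call with a number of a shift or a turn outside -1 to 1 is refused whole. A call with a gripper value outside its range is refused whole. OPENING is the opening, from 0 (shut) to 1 (fully open), set as the call begins (- or left out, the last holds). The fingers move at their own pace and stop on an object; the grip force is fixed at half the most. Time passes only in rows, so rows that repeat a pose let the fingers close. It gives the time, the measured TCP pose, the force, the opening and the grip force at its end, in the units of the state.
- r.sense(): the state, without advancing time (a new reading comes with each control period).
- r.snapshot(name): name is "scene" or "top" or "wrist"; returns a dict with "pixels" (420x560x3 uint8, red, green, blue), "fx", "fy", "cx", "cy" (pixels), "rvec" (rotation vector, rad) and "tvec" (3), from world to camera coordinates, as OpenCV has them. Camera axes: x right, y down, z forward; pixel columns grow to the right and rows downward; lengths in m; the calibration is good to about 2 mm. A picture is of the moment at which its call begins. There is no depth.
- r.hand_in(): hands the job in; it is judged then, once.
The state is a dict: "t": time; "joint_pos": joint angles; "dq": joint speeds; "joint_torque": joint torques, N m; "tcp_pos": TCP position; "ee_rot": TCP orientation; "ft_force": force on the tool from outside, world axes, zero at the start; "ft_torque": the same for the moment, N m; "finger_gap": finger opening in m; "gripper_force": force on a finger pad.
Only numpy, scipy, OpenCV 4.12 (cv2) and the standard library are available. Lean on these libraries where they do the work, as an engineer would, in place of code of your own. Each camera call takes 0.05 s, during which the arm holds its last target. There are 200 camera calls.

## Working session

There is one attempt and no reset: what is moved stays moved. The work goes in short steps, Python scripts to look and compute and a shell command to move; the robot and the scene stay as the last step left them, time stands still between calls to the robot, and variables do not carry over. Pictures are saved under pics/ and viewed, at most 12 in all, crops included, and the job is handed in when it is done.

```bash
ls; mkdir -p pics
cat > h.py <<'E'
import numpy as np, cv2
from workcell import r
def snap(n,f=None):
    s=r.snapshot(n)
    if f: cv2.imwrite('pics/'+f,cv2.cvtColor(np.asarray(s['pixels']),cv2.COLOR_RGB2BGR))
    return s
def cam(s):
    K=np.array([[s['fx'],0,s['cx']],[0,s['fy'],s['cy']],[0,0,1.]])
    return K,np.array(s['rvec'],float).reshape(3),np.array(s['tvec'],float).reshape(3)
def onz(c,uv,z):
    K,rv,t=c;R=cv2.Rodrigues(rv)[0]
    d=R.T@np.linalg.inv(K)@np.array([uv[0],uv[1],1.]);o=-R.T@t
    return o+d*(z-o[2])/d[2]
def proj(c,P):
    K,rv,t=c
    return cv2.projectPoints(np.asarray(P,float).reshape(-1,3),rv,t,K,None)[0].reshape(-1,2)
E
python3 - <<'E'
from h import *
import pickle
d={}
ims=[]
for n in ['scene','top','wrist']:
    s=snap(n,n+'0.png'); d[n]=cam(s); print(n,-cv2.Rodrigues(d[n][1])[0].T@d[n][2],s['fx'])
pickle.dump(d,open('cams.pkl','wb'))
for n in ['scene','top']:
    im=cv2.imread(f'pics/{n}0.png'); cv2.imwrite(f'pics/{n}0b.png',cv2.resize(im,(800,600),interpolation=cv2.INTER_CUBIC))
E
```

```text
pics
scene [ 1.31133937 -0.78007529  0.9982237 ] 438.19980916618886
top [0.34424012 0.0171269  1.44252639] 482.8473576893812
wrist [0.11470765 0.51826854 0.37361318] 306.4526008465912
```

View pics/scene0b.png

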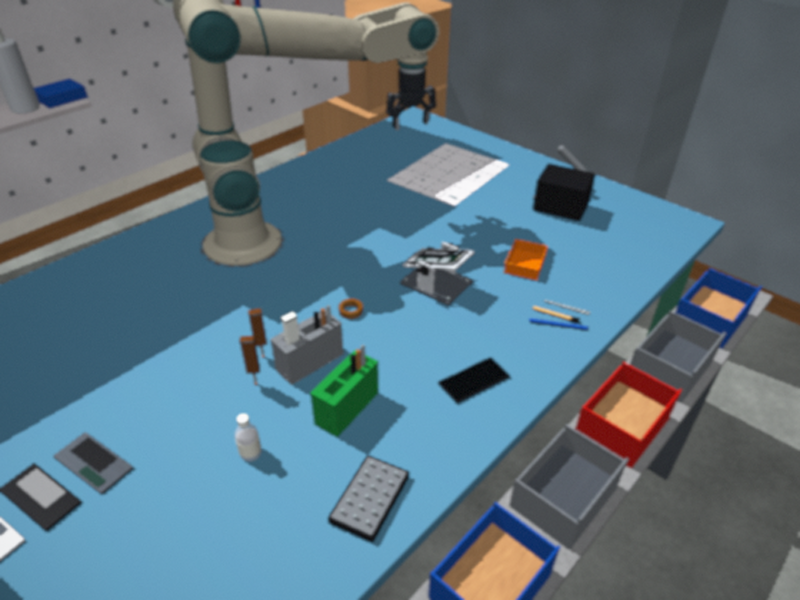

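View pics/top0b.png

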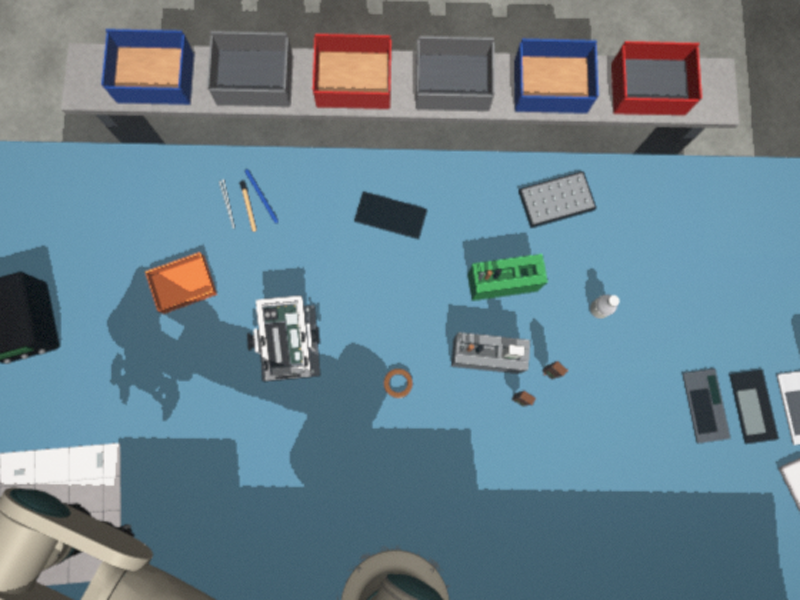

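Scene picture: the white thermometer stands in the grey caddy at scene (290,325) and top (515,350). The stand is at top (283,338), with its high end up the picture (+x). Things it could be confused with, in top pixels: the brown pens at (555,370) and (523,398), which are not meant, and the green caddy at (508,277), also not meant. My choice is the white pen at (515,350) in the grey caddy. I'll check it in a close crop.

Run:
```python
import cv2,numpy as np
im=cv2.imread('pics/top0.png')
# caddy: cols 310-380 rows 225-270 ; stand: cols 170-228 rows 200-272
a=cv2.resize(im[222:272,308:378],None,fx=8,fy=8,interpolation=cv2.INTER_CUBIC)
b=cv2.resize(im[200:272,168:232],None,fx=8,fy=8,interpolation=cv2.INTER_CUBIC)
def grid(x,u0,v0):
    for k in range(0,x.shape[1],80): cv2.putText(x,str(u0+k//8),(k,10),0,.35,(0,255,255),1); cv2.line(x,(k,0),(k,x.shape[0]),(0,255,255),1) if 0 else cv2.line(x,(k,12),(k,18),(0,255,255),1)
    for k in range(0,x.shape[0],80): cv2.putText(x,str(v0+k//8),(0,k+4),0,.35,(0,255,0),1)
    return x
cv2.imwrite('pics/c1.png',grid(a,308,222)); cv2.imwrite('pics/c2.png',grid(b,168,200))
```

```text
(no output)
```

View pics/c1.png

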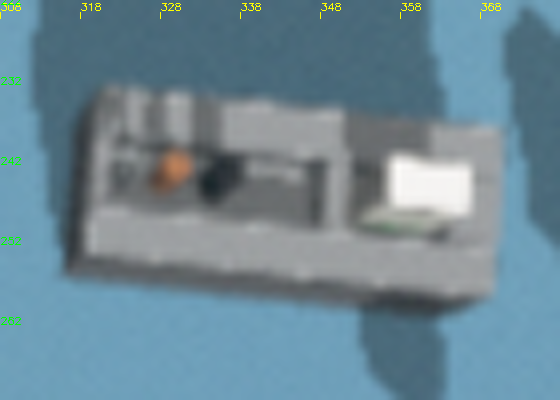

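View pics/c2.png

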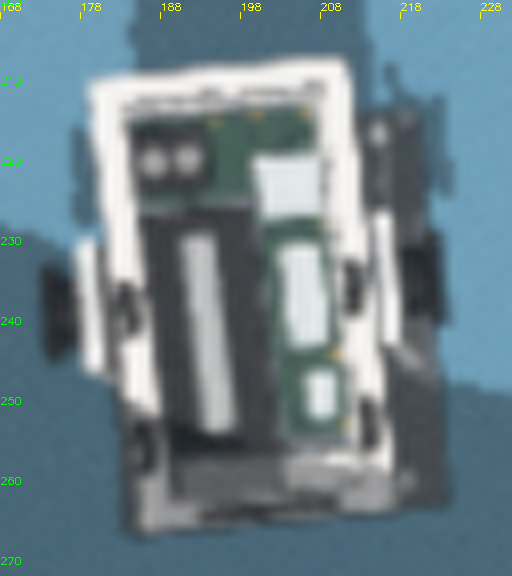

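The crops confirm the choice: a white cap centred at top (361.7,245.1) in the grey caddy's right-hand well, with a free gap around it. On the phone, the square can is at (203.7,223.2), the long can at (205.7,236.9) and the camera at (189.5,219.9).

Run:
```python
from h import *
import pickle
from scipy.optimize import least_squares
from scipy.spatial.transform import Rotation as Ro
d=pickle.load(open('cams.pkl','rb'));c=d['top']
for n,p,z in [('cap',(361.75,245.1),.157),('cadUL',(321.1,233),.096),('cadUR',(370.75,237.6),.096)]: print(n,onz(c,p,z))
M=np.array([[40,-21.5,11],[0,-22.5,11],[53,18,11.6],[82,45,3],[82,-45,3],[-82,45,3],[-82,-45,3]])/1e3
px=np.array([[203.75,223.25],[205.75,236.9],[189.5,219.9],[179.5,211],[211.5,207.7],[184.2,266.2],[217.4,262.5]])
def f(q,full=0):
    x,y,yaw,t=q
    R=Ro.from_euler('ZY',[yaw,-t])
    P=R.apply(M)+[x,y,.078]
    return P if full else (proj(c,P)-px).ravel()
s=least_squares(f,[.45,.2,0,.4],loss='soft_l1');print(s.x,np.round(s.fun.reshape(-1,2),1));print(f(s.x,1)[0])
q=r.sense();print(q['tcp_pos'],np.round(q['ee_rot'],3))
K,rv,t=d['wrist'];R=cv2.Rodrigues(rv)[0];E=np.array(q['ee_rot'])
print('cam in tool R',np.round(E.T@R.T,3),'p',E.T@(-R.T@t-np.array(q['tcp_pos'])))
```

```text
cap [ 0.49069886 -0.21947839  0.157     ]
cadUL [ 0.52990345 -0.1164923   0.096     ]
cadUR [ 0.51926227 -0.25647089  0.096     ]
[0.5156806  0.23032815 0.09717433 0.39834659] [[ 0.3  0.2]
 [ 0.1  0.3]
 [-0.1  0.2]
 [-0.5 -1. ]
 [-0.2 -0.2]
 [ 1.3 -0.4]
 [-0.5  0.8]]
[0.55021406 0.2120926  0.10365454]
[0.188174   0.48989196 0.23066791] [[-0.933  0.359 -0.   ]
 [ 0.359  0.933 -0.001]
 [ 0.    -0.001 -1.   ]]
cam in tool R [[-0.    -0.952 -0.307]
 [ 1.    -0.     0.001]
 [-0.001 -0.307  0.952]] p [ 7.87645012e-02 -2.10906630e-05 -1.42940677e-01]
```

```bash
cat >> h.py <<'E'
from scipy.spatial.transform import Rotation as Ro
def go(p,R,base=None):
    q=r.sense() if base is None else base
    E=np.array(q['ee_rot']);d=E.T@(np.array(p)-q['tcp_pos'])
    w=Ro.from_matrix(E.T@R).as_rotvec()
    print('xyz',np.round(d/.4,4),'rot',np.round(w/(np.pi/4),4),'rows>=',round(max(np.linalg.norm(d)/.0625,np.degrees(np.linalg.norm(w))/10.7),1))
def down(yaw): # tool y at yaw, z down
    c,s=np.cos(yaw),np.sin(yaw)
    return np.array([[-s,c,0],[c,s,0],[0,0,-1.]])
E
python3 - <<'E'
from h import *
go([.48,.21,.27],down(.45));
E
```

```text
xyz [-0.932  -0.3917 -0.0979] rot [-1.4e-03  5.0e-04  9.6e-01] rows>= 6.5
```

```bash
python3 -m handwheel '{"xyz":[[-0.93,-0.39,-0.1],[-0.93,-0.39,-0.1],[-0.93,-0.39,-0.1],[-0.93,-0.39,-0.1],[-0.93,-0.39,-0.1],[-0.93,-0.39,-0.1],[-0.93,-0.39,-0.1],[-0.93,-0.39,-0.1],[-0.93,-0.39,-0.1],[-0.93,-0.39,-0.1]],"rot":[[0,0,0.96],[0,0,0.96],[0,0,0.96],[0,0,0.96],[0,0,0.96],[0,0,0.96],[0,0,0.96],[0,0,0.96],[0,0,0.96],[0,0,0.96]]}' 1
python3 - <<'E'
from h import *
import pickle
s=snap('wrist','w1.png');pickle.dump(cam(s),open('w1.pkl','wb'))
P=Ro.from_euler('ZY',[.097,-.398]).apply([[0,0,.0105]])+[.5157,.2303,.078]
print(proj(cam(s),P))
im=cv2.imread('pics/w1.png');cv2.imwrite('pics/w1b.png',cv2.resize(im,(800,600),interpolation=cv2.INTER_CUBIC))
go([.49,-.17,.27],down(-.076))
E
```

```text
t: 1.4
tcp_pos: [0.4789, 0.2119, 0.2713]
ee_rot: [[-0.436, 0.9, -0.0], [0.9, 0.436, 0.0], [0.0, -0.0, -1.0]]
ft_force: [0.5, 0.3, 0.5]
finger_gap: 0.0852
gripper_force: 0.0
[[315.31662459 182.83592585]]
xyz [-0.8712 -0.3918  0.0031] rot [ 0.000e+00 -2.000e-04  6.718e-01] rows>= 6.1
```

View pics/w1b.png

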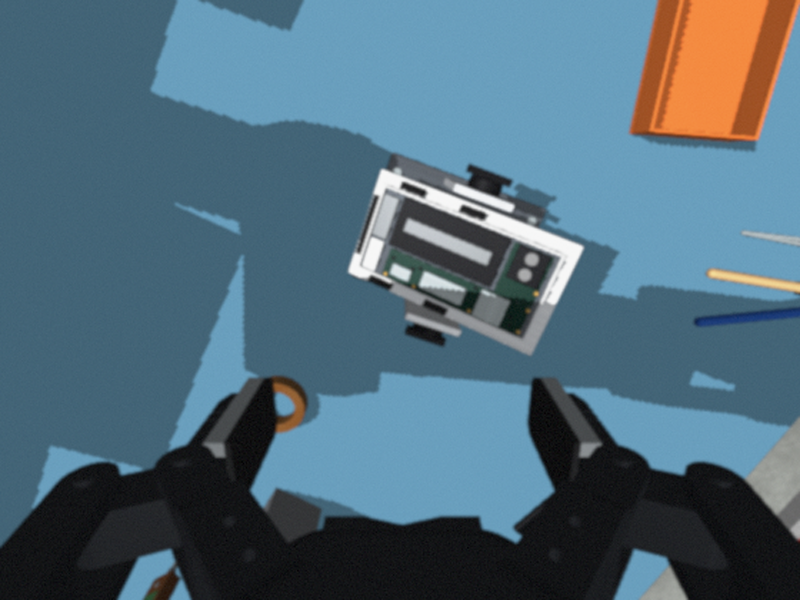

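The wrist picture shows the stand at (465,260) of 800x600, the square can near (490,307) and the two-lens camera near (530,267). I'll enlarge it to measure.

Run:
```python
import cv2
im=cv2.imread('pics/w1.png')
b=cv2.resize(im[110:255,240:415],(788,652),interpolation=cv2.INTER_CUBIC)[:600]
cv2.imwrite('pics/w1c.png',b) # scale 4.5
```

```text
(no output)
```

View pics/w1c.png

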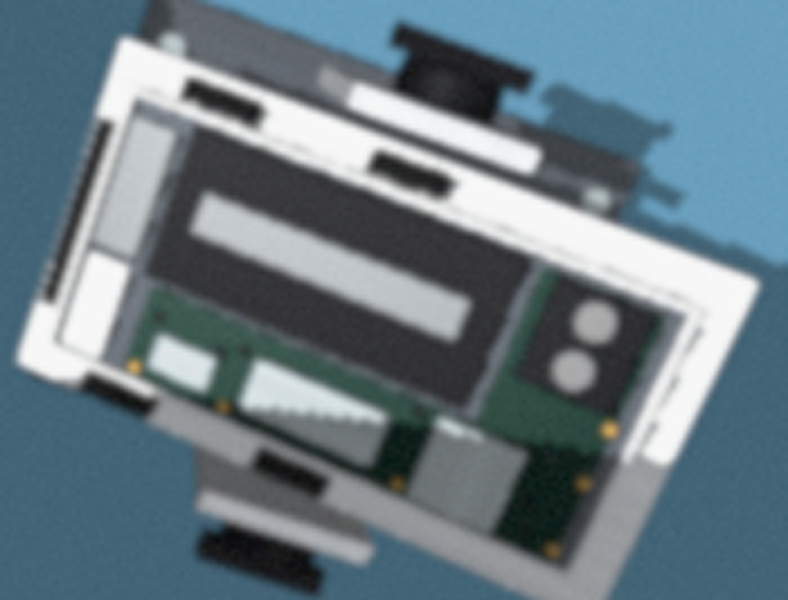

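```bash
python3 -m handwheel '{"xyz":[[-0.87,-0.39,0],[-0.87,-0.39,0],[-0.87,-0.39,0],[-0.87,-0.39,0],[-0.87,-0.39,0],[-0.87,-0.39,0],[-0.87,-0.39,0],[-0.87,-0.39,0],[-0.87,-0.39,0]],"rot":[[0,0,0.67],[0,0,0.67],[0,0,0.67],[0,0,0.67],[0,0,0.67],[0,0,0.67],[0,0,0.67],[0,0,0.67],[0,0,0.67]]}' 1
python3 - <<'E'
from h import *
import pickle
s=snap('wrist','w2.png');pickle.dump(cam(s),open('w2.pkl','wb'))
u=proj(cam(s),[[.49,-.215,.12]])[0];print(u)
u0,v0=int(u[0])-88,int(u[1])-66;u0=max(u0,0);v0=max(v0,0);print(u0,v0)
im=cv2.imread('pics/w2.png');cv2.imwrite('pics/w2c.png',cv2.resize(im[v0:v0+133,u0:u0+177],None,fx=4.5,fy=4.5,interpolation=cv2.INTER_CUBIC))
E
```

```text
t: 2.58
tcp_pos: [0.4907, -0.1686, 0.2715]
ee_rot: [[0.074, 0.997, 0.0], [0.997, -0.074, 0.0], [0.0, 0.0, -1.0]]
ft_force: [0.9, -0.2, -0.2]
finger_gap: 0.0855
gripper_force: 0.0
[283.85045313 235.17863929]
195 169
```

View pics/w2c.png

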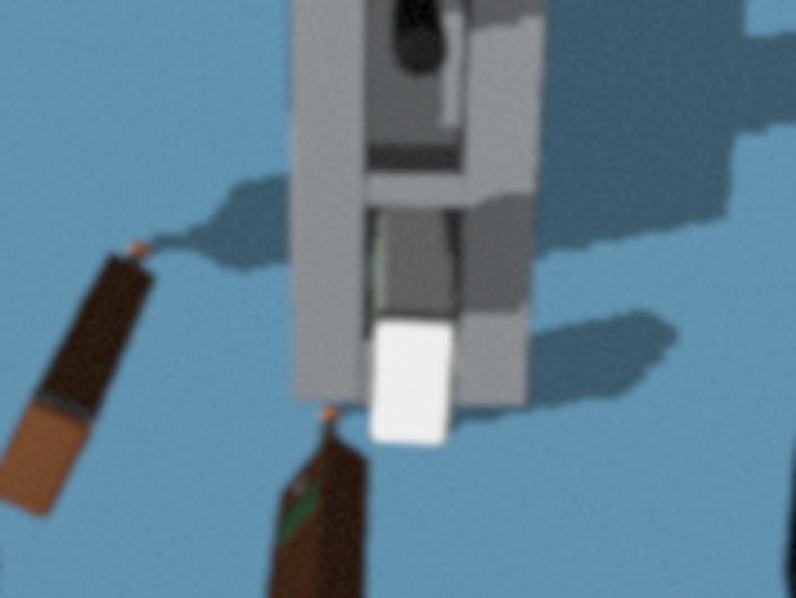

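The crop shows the square can centred at crop (464,477), the long can at (314,411) and the lenses at (594,322) and (573,371). In the caddy crop the white cap is centred at (411,381), and two brown pens stand close to it on the -x side. I'll fit the poses and check the clearance.

Run:
```python
from h import *
import pickle
from scipy.optimize import least_squares
ct=pickle.load(open('cams.pkl','rb'))['top'];w1=pickle.load(open('w1.pkl','rb'));w2=pickle.load(open('w2.pkl','rb'))
sq=[[40-11,-21.5+11,11],[40+11,-21.5+11,11],[51,-32.5,11],[29,-32.5,11]]
lg=[[-18,-15.5,11],[18,-15.5,11],[18,-29.5,11],[-18,-29.5,11]]
M=np.array(sq+lg+[[53,18,11.6],[-82,45,3],[82,45,3],[-82,-45,3]])/1e3
px=np.array([(432,417),(527,450),(490,537),(405,503),(257,358),(388,412),(372,468),(240,408),(583,347),(122,38),(760,283),(17,362)])/4.5+[240,110]
MT=np.array([[40,-21.5,11],[0,-22.5,11],[53,18,11.6],[82,45,3],[82,-45,3],[-82,45,3],[-82,-45,3]])/1e3
pt=np.array([[203.75,223.25],[205.75,236.9],[189.5,219.9],[179.5,211],[211.5,207.7],[184.2,266.2],[217.4,262.5]])
def P(q,M): return Ro.from_euler('ZY',[q[2],-q[3]]).apply(M)+[q[0],q[1],.078]
def f(q): return (proj(w1,P(q,M))-px).ravel()
def g(q): return 2*(proj(ct,P(q,MT))-pt).ravel()
for F in (f,g,lambda q:np.r_[f(q),g(q)]):
    s=least_squares(F,[.516,.23,.1,.4],loss='soft_l1');print(np.round(s.x,4),'can',P(s.x,np.array([[.04,-.0215,.011]])))
    print(np.round(s.fun[:24].reshape(-1,2),1).tolist())
T=lambda p:np.array(p)/4.5+[195,169]
print('cap',[onz(w2,T(p),.157) for p in [(411,381),(375,320),(453,322),(445,443),(370,440)]])
print('cad',[onz(w2,T(p),.096) for p in [(527,403),(293,400),(545,0),(292,0),(535,193)]])
print('brown tip',onz(w2,T((330,412)),.005),onz(w2,T((138,248)),.005))
for z in (.1,.14): print('browncap top',z,onz(ct,(366,278.6),z),onz(ct,(388.5,259),z))
```

```text
[0.517  0.2308 0.1135 0.3693] can [[0.55253643 0.21323097 0.10269678]]
[[1.6, -0.2], [-0.2, 0.8], [-0.2, -0.3], [-0.1, -1.2], [-0.1, 0.1], [0.3, 1.0], [-0.9, 0.0], [-0.6, 0.3], [0.2, -0.2], [0.2, -0.2], [0.1, -0.4], [0.1, 0.1]]
[0.5157 0.2302 0.0987 0.3923] can [[0.55037119 0.21202724 0.10345768]]
[[0.7, 0.2], [0.4, 0.4], [-0.2, 0.3], [-1.0, -1.9], [-0.4, -0.4], [2.7, -0.5], [-0.8, 1.6]]
[0.5167 0.2307 0.1111 0.3725] can [[0.55212429 0.21301949 0.10280258]]
[[1.2, -0.2], [-0.6, 0.9], [-0.7, -0.2], [-0.5, -1.2], [-0.4, 0.0], [-0.1, 1.0], [-1.3, 0.0], [-0.9, 0.2], [-0.1, -0.1], [0.1, -0.3], [-0.1, -0.2], [-0.1, -0.1]]
cap [array([ 0.49178495, -0.21799163,  0.157     ]), array([ 0.48543431, -0.20380167,  0.157     ]), array([ 0.50121044, -0.20541691,  0.157     ]), array([ 0.49789626, -0.23281501,  0.157     ]), array([ 0.48229193, -0.2309503 ,  0.157     ])]
cad [array([ 0.51990764, -0.25670082,  0.096     ]), array([ 0.46015597, -0.25140663,  0.096     ]), array([ 0.52860935, -0.1527194 ,  0.096     ]), array([ 0.4697551 , -0.14834887,  0.096     ]), array([ 0.52431137, -0.20004501,  0.096     ])]
brown tip [ 0.46155564 -0.30277374  0.005     ] [ 0.40578818 -0.24054487  0.005     ]
browncap top 0.1 [ 0.40454374 -0.24020402  0.1       ] [ 0.45959608 -0.30405934  0.1       ]
browncap top 0.14 [ 0.40274702 -0.23253695  0.14      ] [ 0.45615909 -0.29448973  0.14      ]
```

Run:
```python
from h import *
go([.4925,-.218,.2],down(-.088));go([.4925,-.218,.115],down(-.088))
```

```text
xyz [-0.1229  0.0134  0.1789] rot [ 0.0007 -0.0002  0.0181] rows>= 1.4
xyz [-0.1229  0.0132  0.3914] rot [ 0.0007 -0.0002  0.0181] rows>= 2.6
```

```bash
python3 -m handwheel '{"xyz":[[-0.06,0.007,0.05],[-0.123,0.013,0.1],[-0.123,0.013,0.18],[-0.123,0.013,0.28],[-0.123,0.013,0.35],[-0.123,0.013,0.391],[-0.123,0.013,0.391],[-0.123,0.013,0.391]],"rot":[[0,0,0.01],[0,0,0.018],[0,0,0.018],[0,0,0.018],[0,0,0.018],[0,0,0.018],[0,0,0.018],[0,0,0.018]]}' 0.5
python3 -m handwheel '{"xyz":[[0,0,0],[0,0,0],[0,0,0],[0,0,0],[0,0,0],[0,0,0]],"rot":[[0,0,0],[0,0,0],[0,0,0],[0,0,0],[0,0,0],[0,0,0]]}' 0
```

```text
t: 3.62
tcp_pos: [0.4927, -0.2197, 0.1165]
ee_rot: [[0.09, 0.996, 0.002], [0.996, -0.09, -0.001], [-0.001, 0.002, -1.0]]
ft_force: [0.6, 0.4, 0.7]
finger_gap: 0.0424
gripper_force: 0.0
t: 4.38
tcp_pos: [0.4925, -0.2198, 0.1161]
ee_rot: [[0.09, 0.996, 0.002], [0.996, -0.09, -0.001], [-0.001, 0.002, -1.0]]
ft_force: [-1.1, 0.4, 6.0]
finger_gap: 0.0153
gripper_force: 58.9
```

```bash
python3 -m handwheel '{"xyz":[[0,0,-0.02],[0,0,-0.08],[0,0,-0.16],[0,0,-0.24],[0,0,-0.32],[0,0,-0.38],[0,0,-0.4],[0,0,-0.4],[0,0,-0.4]],"rot":[[0,0,0],[0,0,0],[0,0,0],[0,0,0],[0,0,0],[0,0,0],[0,0,0],[0,0,0],[0,0,0]]}'
python3 - <<'E'
from h import *
import pickle
s=snap('wrist','w3.png');q=r.sense();pickle.dump((cam(s),q['tcp_pos'],q['ee_rot']),open('w3.pkl','wb'))
E=np.array(q['ee_rot']);p=np.array(q['tcp_pos'])
for k in (-.04,0,.054,.086,.094,.110): print(k,proj(cam(s),[p+E[:,2]*k])[0])
im=cv2.imread('pics/w3.png');cv2.imwrite('pics/w3c.png',cv2.resize(im[220:420,180:380],(600,600),interpolation=cv2.INTER_CUBIC))
E
```

```text
t: 5.5
tcp_pos: [0.4916, -0.2194, 0.2733]
ee_rot: [[0.09, 0.996, -0.002], [0.996, -0.09, 0.001], [0.001, -0.002, -1.0]]
ft_force: [0.5, -0.6, -0.8]
finger_gap: 0.0152
gripper_force: 58.4
-0.04 [281.36209923 316.35759837]
0 [281.35011641 267.01887742]
0.054 [281.34078071 228.57953274]
0.086 [281.33711953 213.50479007]
0.094 [281.33634382 210.31086851]
0.11 [281.33492622 204.47394485]
```

View pics/w3c.png

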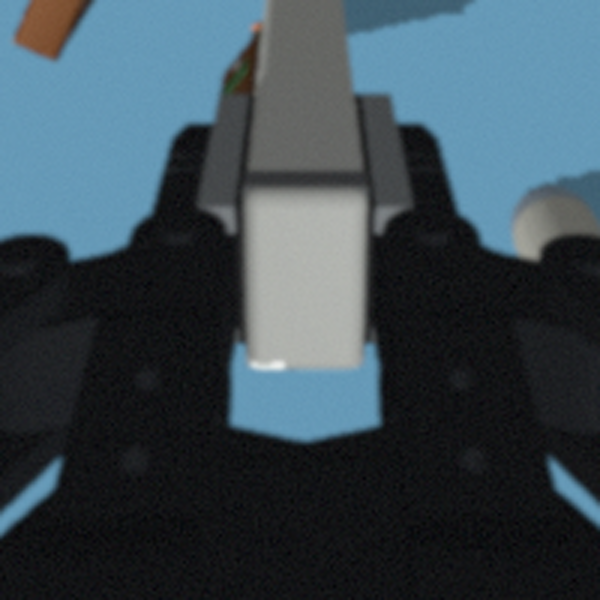

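The cap is held between the pads and squarely in line, with its edges at v≈283 and 342 and its centre at u≈281. Next I'll look for the tip just above that.

Run:
```python
from h import *
import pickle
c,p,E=pickle.load(open('w3.pkl','rb'));p=np.array(p);E=np.array(E)
for x in (.014,-.014):
  for y in (-.008,.008):
    for k in (-.041,): print(x,y,k,proj(c,[p+E@[x,y,k]])[0])
print(proj(c,[p+E@[x,0,k] for x,k in ((.014,.054),(-.014,.054),(.0035,.094),(.0035,.110),(-.0035,.094),(-.0035,.11))]).round(1))
im=cv2.imread('pics/w3.png');cv2.imwrite('pics/w3d.png',cv2.resize(im[180:255,240:320],(640,600),interpolation=cv2.INTER_CUBIC))
```

```text
0.014 -0.008 -0.041 [260.39052597 287.09918862]
0.014 0.008 -0.041 [302.33885284 287.10356283]
-0.014 -0.008 -0.041 [261.81983124 346.76232959]
-0.014 0.008 -0.041 [300.90328563 346.76966658]
[[281.3 209.3]
 [281.3 247.1]
 [281.3 206.2]
 [281.3 200.6]
 [281.3 214.4]
 [281.3 208.3]]
```

View pics/w3d.png

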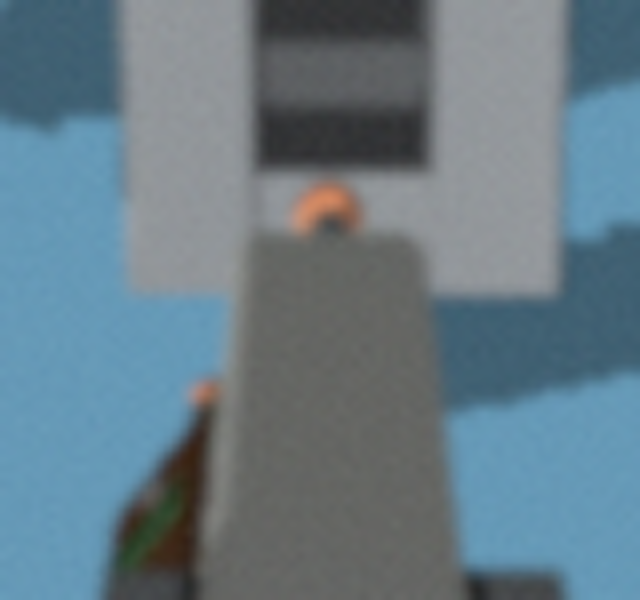

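The copper disc shows at crop (328,205), which is wrist image (281,205.6). It lies on the tool axis, about 104 mm beyond the TCP. Next I'll compute the pre-contact pose.

```bash
cat >> h.py <<'E'
YAW,TILT=.108,.378
C=np.array([.5518,.2128,.103])
RP=Ro.from_euler('ZY',[YAW,-TILT]).as_matrix()
RT=np.column_stack([RP[:,1],RP[:,0],-RP[:,2]])
def tip(L=.104):
    q=r.sense();p=np.array(q['tcp_pos']);E=np.array(q['ee_rot'])
    w=Ro.from_matrix(RT.T@E).as_rotvec(degrees=True)
    print('tip in can frame mm',np.round(1e3*RP.T@(p+E[:,2]*L-C),2),'err deg',w.round(2),'F along n',round(float(RP[:,2]@q['ft_force']),2),'t',q['t'],np.round(q['joint_pos'],2))
E
python3 - <<'E'
from h import *
go(C+RP[:,2]*.154,RT)
E
```

```text
xyz [ 1.0617 -0.0867  0.0695] rot [-0.4824  0.0462 -0.2499] rows>= 6.8
```

```bash
python3 -m handwheel '{"xyz":[[0.05,0,0],[0.15,0,-0.02],[0.28,-0.01,-0.03],[0.42,-0.03,-0.03],[0.56,-0.04,-0.03],[0.7,-0.06,-0.02],[0.83,-0.07,0],[0.9,-0.08,0],[0.9,-0.08,0.0]],"rot":[[0,0,0],[0,0,0],[-0.06,0,-0.04],[-0.16,0.01,-0.08],[-0.26,0.02,-0.14],[-0.36,0.03,-0.19],[-0.45,0.04,-0.23],[-0.48,0.046,-0.25],[-0.48,0.046,-0.25]]}'
python3 - <<'E'
from h import *
tip();go(C+RP[:,2]*.124,RT)
E
```

```text
t: 6.68
tcp_pos: [0.4913, 0.1441, 0.2743]
ee_rot: [[-0.112, 0.924, 0.366], [0.994, 0.104, 0.04], [-0.001, 0.368, -0.93]]
ft_force: [0.9, -0.3, -1.3]
finger_gap: 0.0152
gripper_force: 58.7
tip in can frame mm [  0.35 -61.65  80.18] err deg [ 0.05  0.05 -0.24] F along n -1.52 t 6.675 [ 0.24 -0.28  1.66 -0.05  1.39  0.13]
xyz [ 0.1542 -0.0003  0.1506] rot [-0.001  -0.001   0.0053] rows>= 1.4
```

```bash
python3 -m handwheel '{"xyz":[[0.06,0,0],[0.13,0,0.03],[0.155,0,0.09],[0.155,0,0.14],[0.155,0,0.17],[0.155,0,0.18],[0.155,0,0.18],[0.155,0,0.18]],"rot":[[0,0,0],[0,0,0],[0,0,0],[0,0,0],[0,0,0],[0,0,0],[0,0,0],[0,0,0]]}'
python3 - <<'E'
from h import *
tip();q=r.sense();p=np.array(q['tcp_pos']);E=np.array(q['ee_rot'])
s=snap('wrist','w4.png');c=cam(s)
A=[C+RP@v for v in np.array([[11,11,0],[11,-11,0],[-11,-11,0],[-11,11,0]])/1e3]
for n,X in (('can',A),('C',[C]),('tip',[p+E[:,2]*.104])): print(n,proj(c,X).round(1).tolist())
u,v=proj(c,[C])[0].astype(int)
im=cv2.imread('pics/w4.png');cv2.imwrite('pics/w4c.png',cv2.resize(im[v-40:v+35,u-50:u+50],None,fx=8,fy=8,interpolation=cv2.INTER_CUBIC));print(u-50,v-40)
E
```

```text
t: 7.68
tcp_pos: [0.5125, 0.2062, 0.2089]
ee_rot: [[-0.108, 0.923, 0.368], [0.994, 0.1, 0.039], [-0.001, 0.37, -0.929]]
ft_force: [-0.0, -0.2, -0.8]
finger_gap: 0.0155
gripper_force: 58.7
tip in can frame mm [ 2.26 -2.41  9.1 ] err deg [-0.09 -0.05 -0.02] F along n -0.73 t 7.675 [ 0.36 -0.14  1.67 -0.1   1.24  0.27]
can [[291.2, 188.5], [291.0, 212.6], [266.0, 212.7], [265.6, 188.5]]
C [[278.5, 200.7]]
tip [[281.1, 206.5]]
228 160
```

View pics/w4c.png

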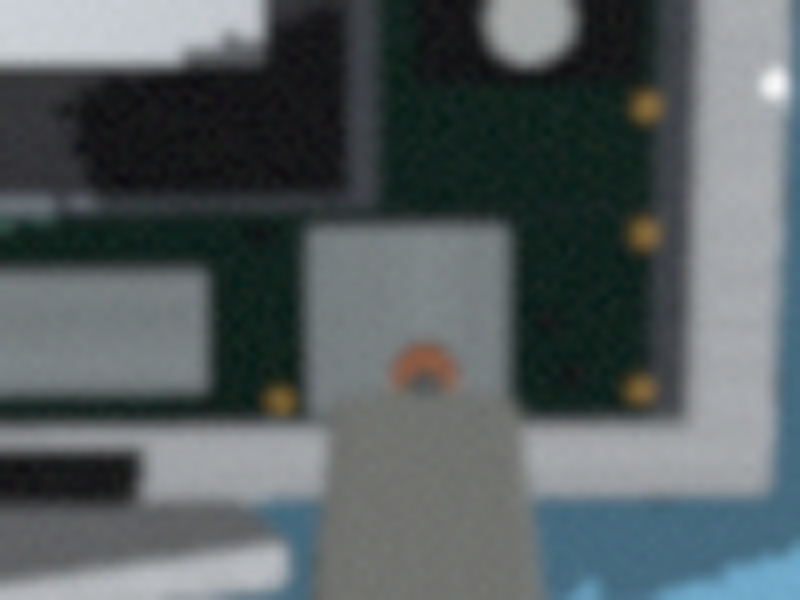

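The can's edges are at u=265.9 and 292.1 with its top at v=187.8, within 1 px of the prediction. The disc is at u=281.1. A shift of about -1.8 mm along tool y and +3 mm along tool x will centre it, and then I'll feel downwards.

```bash
sed -i 's/^C=.*/C=np.array([.5518,.2128,.103])/' h.py; python3 -m handwheel '{"xyz":[[0.004,-0.002,0.004],[0.0075,-0.0045,0.008],[0.0075,-0.0045,0.0125],[0.0075,-0.0045,0.0125],[0.0075,-0.0045,0.0125],[0.0075,-0.0045,0.0125]],"rot":[[0,0,0],[0,0,0],[0,0,0],[0,0,0],[0,0,0],[0,0,0]]}'
python3 -c "
from h import *
tip()"
python3 -m handwheel '{"xyz":[[0,0,0.0015],[0,0,0.003],[0,0,0.003],[0,0,0.003]],"rot":[[0,0,0],[0,0,0],[0,0,0],[0,0,0]]}'
python3 -c "
from h import *
tip()"
```

```text
t: 8.48
tcp_pos: [0.5122, 0.2092, 0.2027]
ee_rot: [[-0.108, 0.924, 0.367], [0.994, 0.101, 0.039], [-0.001, 0.369, -0.929]]
ft_force: [0.1, 0.1, -0.5]
finger_gap: 0.0156
gripper_force: 58.7
tip in can frame mm [-0.16  0.6   3.35] err deg [-0.02 -0.07 -0.03] F along n -0.47 t 8.475 [ 0.37 -0.13  1.67 -0.1   1.23  0.28]
t: 8.98
tcp_pos: [0.5126, 0.2093, 0.2015]
ee_rot: [[-0.108, 0.924, 0.367], [0.994, 0.101, 0.039], [-0.001, 0.369, -0.929]]
ft_force: [-0.0, 0.1, -1.9]
finger_gap: 0.0153
gripper_force: 58.7
tip in can frame mm [-0.25  0.59  2.08] err deg [-0.01 -0.07 -0.04] F along n -1.72 t 8.975 [ 0.37 -0.13  1.67 -0.1   1.23  0.28]
```

```bash
python3 -m handwheel '{"xyz":[[0,0,0.001],[0,0,0.002],[0,0,0.002],[0,0,0.002]],"rot":[[0,0,0],[0,0,0],[0,0,0],[0,0,0]]}'
python3 -c "
from h import *
tip()"
```

```text
t: 9.48
tcp_pos: [0.5129, 0.2093, 0.2007]
ee_rot: [[-0.108, 0.924, 0.367], [0.994, 0.101, 0.039], [-0.001, 0.369, -0.929]]
ft_force: [-0.3, 0.4, -0.7]
finger_gap: 0.0157
gripper_force: 58.7
tip in can frame mm [-0.23  0.61  1.27] err deg [-0.01 -0.07 -0.03] F along n -0.53 t 9.475 [ 0.37 -0.13  1.67 -0.1   1.23  0.28]
```

```bash
python3 -m handwheel '{"xyz":[[0,0,0.001],[0,0,0.002],[0,0,0.002],[0,0,0.002]],"rot":[[0,0,0],[0,0,0],[0,0,0],[0,0,0]]}'
python3 -c "
from h import *
tip()"
```

```text
t: 9.98
tcp_pos: [0.5131, 0.2093, 0.2]
ee_rot: [[-0.108, 0.924, 0.367], [0.994, 0.101, 0.039], [-0.001, 0.369, -0.929]]
ft_force: [0.2, -0.9, -0.5]
finger_gap: 0.0159
gripper_force: 58.7
tip in can frame mm [-0.27  0.61  0.46] err deg [-0.01 -0.07 -0.03] F along n -0.53 t 9.975 [ 0.37 -0.13  1.68 -0.1   1.23  0.28]
```

```bash
python3 -m handwheel '{"xyz":[[0,0,0.001],[0,0,0.002],[0,0,0.002],[0,0,0.002]],"rot":[[0,0,0],[0,0,0],[0,0,0],[0,0,0]]}'
python3 -c "
from h import *
tip()"
```

```text
t: 10.48
tcp_pos: [0.5135, 0.2094, 0.1993]
ee_rot: [[-0.108, 0.924, 0.367], [0.994, 0.101, 0.039], [-0.001, 0.369, -0.929]]
ft_force: [-0.7, -0.4, -1.0]
finger_gap: 0.0152
gripper_force: 58.7
tip in can frame mm [-0.23  0.59 -0.34] err deg [-0.01 -0.07 -0.03] F along n -0.65 t 10.475 [ 0.37 -0.12  1.68 -0.1   1.23  0.28]
```

```bash
python3 -m handwheel '{"xyz":[[0,0,0.001],[0,0,0.002],[0,0,0.002],[0,0,0.002]],"rot":[[0,0,0],[0,0,0],[0,0,0],[0,0,0]]}'
python3 -c "
from h import *
tip()"
```

```text
t: 10.98
tcp_pos: [0.5137, 0.2094, 0.1985]
ee_rot: [[-0.108, 0.924, 0.367], [0.994, 0.101, 0.039], [-0.001, 0.369, -0.929]]
ft_force: [0.7, -0.1, -1.5]
finger_gap: 0.0153
gripper_force: 58.7
tip in can frame mm [-0.27  0.6  -1.16] err deg [-0.01 -0.07 -0.03] F along n -1.67 t 10.975 [ 0.37 -0.12  1.68 -0.1   1.22  0.28]
```

```bash
python3 -m handwheel '{"xyz":[[0,0,0.001],[0,0,0.002],[0,0,0.002]],"rot":[[0,0,0],[0,0,0],[0,0,0]]}'
python3 -c "
from h import *
tip()"
```

```text
t: 11.35
tcp_pos: [0.514, 0.2094, 0.1977]
ee_rot: [[-0.108, 0.924, 0.367], [0.994, 0.101, 0.039], [-0.001, 0.369, -0.929]]
ft_force: [0.2, -0.0, -1.0]
finger_gap: 0.015
gripper_force: 58.7
tip in can frame mm [-0.31  0.6  -2.  ] err deg [-0.   -0.07 -0.04] F along n -1.04 t 11.35 [ 0.37 -0.12  1.68 -0.1   1.22  0.28]
```

```bash
python3 -m handwheel '{"xyz":[[0,0,0.001],[0,0,0.002],[0,0,0.002]],"rot":[[0,0,0],[0,0,0],[0,0,0]]}'
python3 -c "
from h import *
tip()"
```

```text
t: 11.72
tcp_pos: [0.5143, 0.2095, 0.1971]
ee_rot: [[-0.108, 0.924, 0.367], [0.994, 0.101, 0.039], [-0.001, 0.369, -0.929]]
ft_force: [-1.0, 0.1, 1.0]
finger_gap: 0.0158
gripper_force: 58.8
tip in can frame mm [-0.2   0.63 -2.62] err deg [-0.01 -0.06 -0.03] F along n 1.26 t 11.725 [ 0.37 -0.12  1.68 -0.1   1.22  0.28]
```

```bash
python3 -m handwheel '{"xyz":[[0,0,0.001],[0,0,0.002],[0,0,0.002]],"rot":[[0,0,0],[0,0,0],[0,0,0]]}'
python3 -c "
from h import *
tip()"
python3 -m handwheel '{"xyz":[[0,0,0]],"rot":[[0,0,0]]}' | grep -E 'ft_force|t:'
python3 -m handwheel '{"xyz":[[0,0,0]],"rot":[[0,0,0]]}' | grep -E 'ft_force|t:'
```

```text
t: 12.1
tcp_pos: [0.5146, 0.2095, 0.1964]
ee_rot: [[-0.108, 0.924, 0.367], [0.994, 0.101, 0.039], [-0.001, 0.369, -0.929]]
ft_force: [-1.3, -0.5, 1.3]
finger_gap: 0.0154
gripper_force: 59.0
tip in can frame mm [-0.15  0.64 -3.4 ] err deg [-0.02 -0.06 -0.04] F along n 1.71 t 12.1 [ 0.37 -0.12  1.68 -0.1   1.22  0.28]
t: 12.22
ee_rot: [[-0.108, 0.924, 0.367], [0.994, 0.101, 0.039], [-0.001, 0.369, -0.929]]
ft_force: [-1.8, -1.2, 1.8]
t: 12.35
ee_rot: [[-0.108, 0.924, 0.367], [0.994, 0.101, 0.039], [-0.001, 0.369, -0.929]]
ft_force: [-1.8, -0.4, 1.9]
```

```bash
python3 -m handwheel '{"xyz":[[0,0,0.001],[0,0,0.001],[0,0,0.001]],"rot":[[0,0,0],[0,0,0],[0,0,0]]}' | grep -E 'ft_force|t:'
python3 -m handwheel '{"xyz":[[0,0,0],[0,0,0],[0,0,0],[0,0,0],[0,0,0],[0,0,0]],"rot":[[0,0,0],[0,0,0],[0,0,0],[0,0,0],[0,0,0],[0,0,0]]}' | grep -E 'ft_force|t:'
python3 -m handwheel '{"xyz":[[0,0,0],[0,0,0],[0,0,0],[0,0,0],[0,0,0],[0,0,0]],"rot":[[0,0,0],[0,0,0],[0,0,0],[0,0,0],[0,0,0],[0,0,0]]}' | grep -E 'ft_force|t:'
python3 -c "
from h import *
tip()"
```

```text
t: 12.72
ee_rot: [[-0.108, 0.924, 0.367], [0.994, 0.101, 0.039], [-0.001, 0.369, -0.929]]
ft_force: [-1.1, -0.6, 2.9]
t: 13.48
ee_rot: [[-0.108, 0.924, 0.367], [0.994, 0.101, 0.039], [-0.001, 0.369, -0.929]]
ft_force: [-1.5, 0.1, 2.8]
t: 14.22
ee_rot: [[-0.108, 0.924, 0.367], [0.994, 0.101, 0.039], [-0.001, 0.369, -0.929]]
ft_force: [-0.7, -0.2, 2.1]
tip in can frame mm [-0.16  0.59 -3.9 ] err deg [-0.02 -0.07 -0.03] F along n 2.24 t 14.225 [ 0.37 -0.12  1.68 -0.1   1.22  0.28]
```

```bash
python3 -m handwheel '{"xyz":[[0,0,0],[0,0,0],[0,0,0],[0,0,0],[0,0,0],[0,0,0],[0,0,0],[0,0,0],[0,0,0],[0,0,0],[0,0,0],[0,0,0],[0,0,0],[0,0,0]],"rot":[[0,0,0],[0,0,0],[0,0,0],[0,0,0],[0,0,0],[0,0,0],[0,0,0],[0,0,0],[0,0,0],[0,0,0],[0,0,0],[0,0,0],[0,0,0],[0,0,0]]}' | grep -E 'ft_force|t:'
python3 -m handwheel '{"xyz":[[0,0,-0.01],[0,0,-0.03],[0,0,-0.08],[0,0,-0.14],[0,0,-0.19],[0,0,-0.2],[0,0,-0.2]],"rot":[[0,0,0],[0,0,0],[0,0,0],[0,0,0],[0,0,0],[0,0,0],[0,0,0]]}'
python3 -c "
from h import *
go([.4925,-.2195,.285],down(-.09))"
```

```text
t: 15.98
ee_rot: [[-0.108, 0.924, 0.367], [0.994, 0.101, 0.039], [-0.001, 0.369, -0.929]]
ft_force: [-1.5, 0.2, 2.8]
t: 16.85
tcp_pos: [0.4853, 0.2064, 0.2698]
ee_rot: [[-0.108, 0.924, 0.367], [0.994, 0.101, 0.038], [-0.001, 0.369, -0.93]]
ft_force: [-0.9, -0.5, -1.5]
finger_gap: 0.0153
gripper_force: 58.7
xyz [-1.0605 -0.0767 -0.0696] rot [ 0.4794 -0.0458  0.2496] rows>= 6.8
```

```bash
python3 -m handwheel '{"xyz":[[-0.04,0,-0.02],[-0.13,0,-0.04],[-0.26,-0.01,-0.06],[-0.4,-0.02,-0.07],[-0.54,-0.04,-0.07],[-0.68,-0.05,-0.07],[-0.82,-0.06,-0.07],[-0.93,-0.07,-0.07],[-0.98,-0.075,-0.07],[-0.98,-0.075,-0.07],[-0.98,-0.075,-0.07]],"rot":[[0,0,0],[0.04,0,0.03],[0.12,-0.01,0.07],[0.22,-0.02,0.12],[0.31,-0.03,0.16],[0.4,-0.04,0.21],[0.46,-0.045,0.24],[0.479,-0.046,0.25],[0.479,-0.046,0.25],[0.479,-0.046,0.25],[0.479,-0.046,0.25]]}'
python3 -c "
from h import *
go([.4925,-.2195,.285],down(-.09))
go([.4925,-.2195,.1165],down(-.09))"
```

```text
t: 18.23
tcp_pos: [0.4896, -0.1866, 0.286]
ee_rot: [[0.089, 0.996, 0.001], [0.996, -0.089, 0.0], [0.001, 0.001, -1.0]]
ft_force: [0.3, 0.5, -0.6]
finger_gap: 0.0154
gripper_force: 58.7
xyz [-0.0814  0.0145  0.0025] rot [ 0.0016 -0.0006  0.0008] rows>= 0.5
xyz [-0.0816  0.0139  0.4237] rot [ 0.0016 -0.0006  0.0008] rows>= 2.8
```

```bash
python3 -m handwheel '{"xyz":[[-0.05,0.01,0],[-0.0814,0.0145,0.05],[-0.0814,0.0145,0.09],[-0.0814,0.0145,0.1],[-0.0814,0.0145,0.1],[-0.0814,0.0145,0.1]],"rot":[[0.001,0,0],[0.001,0,0],[0.001,0,0],[0.001,0,0],[0.001,0,0],[0.001,0,0]]}'
python3 -c "
from h import *
go([.4927,-.2195,.16],down(-.09))
go([.4927,-.2195,.1165],down(-.09))"
```

```text
t: 18.98
tcp_pos: [0.4929, -0.2202, 0.2467]
ee_rot: [[0.09, 0.996, 0.001], [0.996, -0.09, -0.001], [-0.0, 0.001, -1.0]]
ft_force: [0.1, -0.1, -0.6]
finger_gap: 0.0158
gripper_force: 58.8
xyz [ 0.0017 -0.0009  0.2167] rot [0.0018 0.0005 0.0002] rows>= 1.4
xyz [ 0.0017 -0.0011  0.3254] rot [0.0018 0.0005 0.0002] rows>= 2.1
```

```bash
python3 -m handwheel '{"xyz":[[0.002,-0.001,0.04],[0.002,-0.001,0.09],[0.002,-0.001,0.13],[0.002,-0.001,0.17],[0.002,-0.001,0.2],[0.002,-0.001,0.2]],"rot":[[0.002,0,0],[0.002,0,0],[0.002,0,0],[0.002,0,0],[0.002,0,0],[0.002,0,0]]}'
```

```text
t: 19.73
tcp_pos: [0.4918, -0.2193, 0.1646]
ee_rot: [[0.09, 0.996, -0.003], [0.996, -0.09, 0.001], [0.001, -0.003, -1.0]]
ft_force: [0.1, 0.8, -0.4]
finger_gap: 0.0154
gripper_force: 58.7
```

```bash
python3 -m handwheel '{"xyz":[[0,0,0.02],[0,0,0.04],[0,0,0.06],[0,0,0.08],[0,0,0.1],[0,0,0.11],[0,0,0.11],[0,0,0.11]],"rot":[[0,0,0],[0,0,0],[0,0,0],[0,0,0],[0,0,0],[0,0,0],[0,0,0],[0,0,0]]}'
```

```text
t: 20.72
tcp_pos: [0.4924, -0.2196, 0.1221]
ee_rot: [[0.09, 0.996, -0.001], [0.996, -0.09, 0.0], [-0.0, -0.001, -1.0]]
ft_force: [0.1, 0.2, -0.9]
finger_gap: 0.0152
gripper_force: 58.7
```

```bash
python3 -m handwheel '{"xyz":[[0,0,0.004],[0,0,0.008],[0,0,0.01],[0,0,0.01],[0,0,0.01]],"rot":[[0,0,0],[0,0,0],[0,0,0],[0,0,0],[0,0,0]]}' | grep -E 'tcp_p|ft'
```

```text
tcp_pos: [0.4922, -0.2195, 0.1178]
ft_force: [-0.4, 0.3, -1.9]
```

```bash
python3 -m handwheel '{"xyz":[[0,0,0.0015],[0,0,0.003],[0,0,0.003],[0,0,0.003]],"rot":[[0,0,0],[0,0,0],[0,0,0],[0,0,0]]}'| grep -E 'tcp_p|ft'
```

```text
tcp_pos: [0.4922, -0.2195, 0.1165]
ft_force: [0.6, -0.3, -0.3]
```

```bash
python3 -m handwheel '{"xyz":[[0,0,0.001],[0,0,0.0015],[0,0,0.0015],[0,0,0.0015]],"rot":[[0,0,0],[0,0,0],[0,0,0],[0,0,0]]}'| grep -E 'tcp_p|ft'
```

```text
tcp_pos: [0.4922, -0.2195, 0.1161]
ft_force: [-0.8, 0.7, 1.9]
```

```bash
python3 -m handwheel '{"xyz":[[0,0,0.001],[0,0,0.0015],[0,0,0.0015],[0,0,0.0015]],"rot":[[0,0,0],[0,0,0],[0,0,0],[0,0,0]]}'| grep -E 'tcp_p|ft'
```

```text
tcp_pos: [0.4923, -0.2195, 0.1161]
ft_force: [-3.4, 1.3, 5.0]
```

The handle is seated on the ledge: contact came at TCP height 0.1161 m, the same as when it was grasped. I'll release it and lift away.

```bash
python3 -m handwheel '{"xyz":[[0,0,0],[0,0,0],[0,0,0],[0,0,0],[0,0,0]],"rot":[[0,0,0],[0,0,0],[0,0,0],[0,0,0],[0,0,0]]}' 0.5 
python3 -m handwheel '{"xyz":[[0,0,-0.03],[0,0,-0.1],[0,0,-0.2],[0,0,-0.3],[0,0,-0.38],[0,0,-0.4],[0,0,-0.4],[0,0,-0.4]],"rot":[[0,0,0],[0,0,0],[0,0,0],[0,0,0],[0,0,0],[0,0,0],[0,0,0],[0,0,0]]}'
python3 - <<'E'
from h import *
s=snap('top','top9.png')
a=cv2.imread('pics/top0.png').astype(int);b=cv2.imread('pics/top9.png').astype(int)
s=snap('scene','scene9.png')
c=cv2.imread('pics/scene0.png');d=cv2.imread('pics/scene9.png')
cr=np.hstack([c[200:280,165:255],d[200:280,165:255]])
top=np.hstack([cv2.imread('pics/top0.png')[195:290,165:232],cv2.imread('pics/top9.png')[195:290,165:232]])
h=[cv2.resize(x,(800,int(x.shape[0]*800/x.shape[1]))) for x in (cr,)]
h.append(cv2.resize(top,(int(240*top.shape[1]/top.shape[0]),240)))
h[1]=cv2.copyMakeBorder(h[1],0,0,0,800-h[1].shape[1],cv2.BORDER_CONSTANT)
cv2.imwrite('pics/end.png',np.vstack(h)[:600])
E
```

```text
t: 23.48
tcp_pos: [0.4922, -0.2195, 0.1153]
ee_rot: [[0.09, 0.996, -0.002], [0.996, -0.09, 0.0], [0.0, -0.002, -1.0]]
ft_force: [-0.4, -0.1, -0.0]
finger_gap: 0.0425
gripper_force: 0.0
t: 24.48
tcp_pos: [0.492, -0.2193, 0.2735]
ee_rot: [[0.09, 0.996, -0.004], [0.996, -0.09, 0.002], [0.001, -0.004, -1.0]]
ft_force: [-0.4, 0.5, 0.5]
finger_gap: 0.0426
gripper_force: 0.0
```

View pics/end.png

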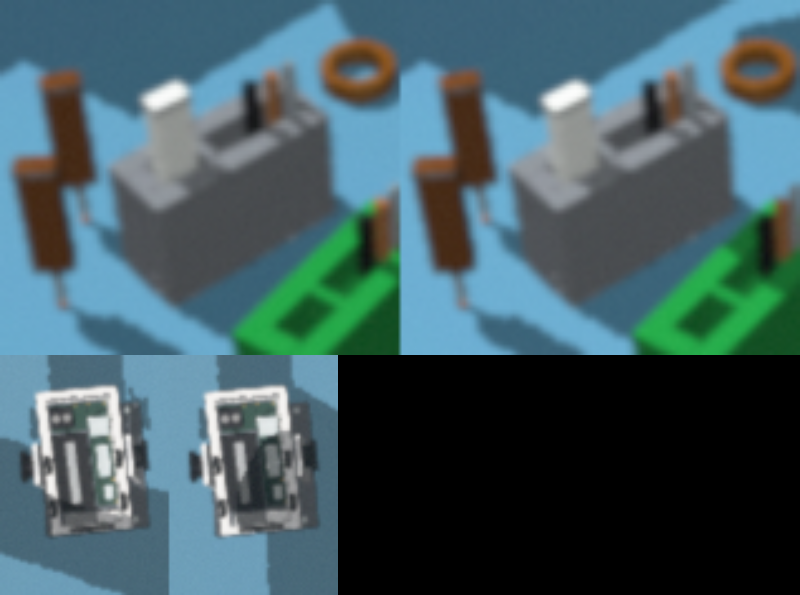

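The before and after views match: the pen is seated in its well at the same height, and the stand, the brown pens and the other things visible in the crops are unmoved.

```bash
python3 -c "
from workcell import r
print(r.hand_in())"
```

```text
the job is handed in; nothing more can be done
None
```

I pressed the thermometer squarely on the shield can at about 4 N for over 3 s, lowered it back until it sat fully in its own well, let it go, and handed the job in at about 25 s of the 56 s limit; no verdict was returned.

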